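Set up a trial group of plaster casts around the gourd

TASK

Set up the trial group of plaster casts: first stand the round plinth in the middle of the turntable, then stand the mushroom in the middle of the plinth. Stand the pear on the table exactly halfway between the turntable and the dome, and the bird (facing any way) in the middle of the bare end of the reddish board, in front of the gourd's neck; the pear and the bird may be placed at any time. Everything is to stand upright and be let go; leave the paint tin, the cup and the sanding block where they are.

Things in the scene. Friction and masses are not known exactly. Their poses are not given: they have to be found in the camera images.
- plinth_mid (a point): Loose plaster plinth: a plain flat-topped drum, 60 mm in diameter, 36 mm high, standing on the table. The point is its centre, 18 mm above its underside; z is up its axis. Grip it across its diameter.
- mushroom_mid (a point): Loose plaster mushroom, 54 mm high, standing upright: foot 36 mm across, short stem 28 mm across, domed cap with small warts. The cap is 50 mm in diameter, with an upright rim from 22 to 38 mm above the underside (grip it there); dome above. The point is on its axis at half height, 27 mm above its underside; z is up.
- pear_mid (a point): Loose plaster pear, standing upright on a flat 36 mm foot, 62 mm high plus a short brown stalk (to about 70 mm). The belly is 48 mm in diameter and upright from 12 to 34 mm above the underside (grip it there), above that it narrows to a thin neck. The point is on its axis 33 mm above its underside; z is up.
- bird_mid (a point): Loose plaster bird, a simple block-shaped body 52 mm long (x), 30 mm wide (y), 34 mm high, with a ball head (28 mm across, top 56 mm above the underside) and beak at +x and a flat tail at -x; about 92 mm long over beak and tail. Grip the body across its 30 mm width. The point is 20 mm above the underside, in the middle of the body; x points to the beak, z up. The tail is at most 20 mm wide.
- wheel: Sculptor's turntable (target, fixed, locked): a low round aluminium wheel, 110 mm in diameter, with circular grooves; its flat top is 35 mm above the table. The origin is on its axis at table level; z up.
- dome: Plaster dome (landmark, fixed): a plain half-ball-like cast on the table, 80 mm in diameter, 45 mm high. The origin is on its axis at table level; z up. Its x and y axes carry no meaning for the work. Its centre is always 332 mm from that of the turntable.
- board: Reddish board (target, fixed), 240 mm long (x), 130 mm wide (y), 12 mm thick, lying on the table, with a white gourd cast fixed on it, lying along x, fat end at -x, up to 83 mm above the table. The tip of the gourd's neck (24 mm thick, its axis 47 mm above the table) is at x = +27 mm; from there to the edge at x = +120 mm the board is bare, and the middle of the bare end is at about x = +75 mm, y = 0. The origin is the centre of the board's underside, at table level.
- tin_mid (a point): Paint tin, a bystander to leave alone: a can 90 mm in diameter, 100 mm high, standing at the far side. The point is its centre, 50 mm up.
- cup_mid (a point): Yellow plastic cup, a bystander to leave alone: 64 mm across the rim, 60 mm high, at the far side. The point is on its axis, 30 mm up.
- sander_mid (a point): Sanding block, a bystander to leave alone: a blue-green block 45 x 90 x 26 mm lying at the far side, beyond the dome. The point is its centre, 13 mm up.
There are look-alikes about, which are no part of the job. Leave any turquoise look-alike of the part that bears pear_mid alone.

How it is judged:
On the way, in this order (a step that is already met when the one before it is completed fails the run):
1. the plinth stands in the middle of the turntable (horizontal distance between plinth_mid and wheel below 0.012 m and height (world z) of plinth_mid between 0.047 and 0.059 m and angle between plinth_mid's own z axis and vertical below 0.12 rad and linear speed of plinth below 0.02 m/s), for 0.2 s.
2. the mushroom stands in the middle of the plinth on the turntable (horizontal distance between plinth_mid and wheel below 0.012 m and height (world z) of plinth_mid between 0.047 and 0.059 m and angle between each of plinth_mid, mushroom_mid's own z axis and vertical below 0.12 rad and horizontal distance between mushroom_mid and plinth_mid below 0.012 m and height (world z) of mushroom_mid between 0.091 and 0.105 m and linear speed of mushroom below 0.02 m/s), for 0.2 s.
At the end, for the whole second after the job is handed in: Upright, released, at rest: plinth within 12 mm of the turntable's centre, mushroom on it within 12 mm of its centre, pear on the table within about 15 mm of halfway between turntable and dome centres, bird on the board within 15 mm each way of the middle of its bare end (all of step 2 and x of pear_mid in the frame of dome between -0.06 and -0.03 m and horizontal distance between pear_mid and wheel below 0.181 m and horizontal distance between pear_mid and dome below 0.181 m and height (world z) of pear_mid between 0.027 and 0.039 m and angle between each of pear_mid, bird_mid's own z axis and vertical below 0.12 rad and x of bird_mid in the frame of board between 0.06 and 0.09 m and y of bird_mid in the frame of board between -0.015 and 0.015 m and height (world z) of bird_mid between 0.026 and 0.038 m and linear speed of each of plinth, pear, bird below 0.02 m/s); the robot touches nothing.
It fails at once if the paint tin is moved by more than 20 mm (distance of tin_mid from where it was at the start of the episode above 0.02 m).
It fails at once if the cup is moved by more than 20 mm (distance of cup_mid from where it was at the start of the episode above 0.02 m).
It fails at once if the sanding block is moved by more than 20 mm (distance of sander_mid from where it was at the start of the episode above 0.02 m).
It also fails if it takes over 112 s, if anything falls off the work surface, if the arm or the gripper's body presses on something with over 40 N, if the wrist force passes 120 N, or if a joint passes its speed limit or range.

ROBOT

A 6-joint arm with a two-finger parallel gripper is mounted at the origin on the work surface. World frame = base frame: x ahead of the robot, y to its left, z up, the work surface at z = 0. Lengths are in m, angles in rad, forces in N, time in s.
With the tool pointing down it reaches from about 0.4 to 0.825 m from the base axis. Payload 7 kg.
Tool frame: the origin (TCP) lies at the centre of the arm's flange, where the gripper is bolted on; the fingertips stand 178 mm ahead of it and the grasp point (between the pads) lies arm.tcp_to_grasp ahead of it (arm.tcp_to_grasp is the distance from the TCP to the grasp point, in m); z points along the fingers, y is the direction in which the jaws open and shut (so a half turn about z gives the same grasp; the last joint's range is limited). The gripper opens to 88 mm and grips with 3 to 60 N. Pads are 19 mm wide; open, the fingers measure 130 mm over their backs; the gripper's body (78 mm by 193 mm) begins 47 mm behind the grasp point.
Start: joints at [-0.953, 0.359, 0.012, 0, -1.224, -0.288], TCP at [0.219, -0.639, 0.405] pointing down, gripper open.
Joint ranges: [-3.07, 3.07], [-1.43, 2.12], [-1.02, 1.25], [-3.03, 1.67], [-3.05, -0], [-3.03, 3.03]. Speed limits (rad/s): [2.39, 2.39, 3.01, 3.14, 3.14, 3.14].

INTERFACE

Orientations are given as [roll, pitch, yaw] about the fixed x, y, z axes, in that order (R = Rz(yaw) Ry(pitch) Rx(roll)).
In Python, from station import arm gives the robot as it stands.
- The arm moves only by the tool move_arm, never from a script. Its argument "deltas" is a list of rows, each a list of 6 numbers: the shift along the world's x, y, z in mm, then the turn, a rotation vector about the world's x, y, z in degrees. In form: [[tx, ty, tz, ax, ay, az], ...]. A call has exactly 5 rows; each row shifts and turns the commanded pose from where the row before left it; what a row does not reach is not made up. A row lasts 1/12 s, in which the tool goes at most 41.7 mm and 7.16 degrees, less where a joint would pass 70% of its speed; a pose out of reach is approached as far as the arm can. A call with a gripper value outside its range is refused whole. "claw" is the closure in counts, from 0 (fully open) to 255 (shut), set as the call begins (left out, the last holds). The fingers move at their own pace and stop on an object; "squeeze" is the grip in N (left out, the last holds). Time passes only in rows, so rows that do not move let the fingers close, or fill a call up. It gives the time, the measured TCP pose, the force and the opening at its end, in the units of the state.
- arm.get_state(): the state, without advancing time (a new reading comes with each control period).
- arm.grab_frame(name): name is "side" or "top" or "wrist"; returns the picture (480x640x3 uint8, red, green, blue); there is no depth.
- arm.calibration(name): a dict with "intrinsics" (3x3 intrinsics, pixels), "k1" (the pictures are not rectified: a ray, as slopes to the right and down, at radius r is drawn at 1 + k1 r^2 times it, then the intrinsics apply), "T" (4x4, takes a point from camera to world coordinates); the wrist camera has in their place "mount" (4x4, takes a point from camera to tool coordinates, whose origin is the TCP and whose axes are the flange's). Camera axes: x right, y up, looking along -z (the intrinsics and any distortion apply to the point x, -y, -z); pixel columns grow to the right and rows downward; lengths in m; the calibration is good to about 2 mm. A picture is of the moment at which its call begins: read the wrist's pose just before it. calibration takes no time and is no camera call.
- arm.job_done(): hands the job in, once; it reports no verdict.
Trained networks look in the newest picture that a camera, given by its name, has taken for a name from the list of things; names that differ only in an ending like _2 or _b are one class to them, and where a whole thing is asked for, a point or a joint stands for the part that bears it (a point fixed in the world has none). Each returns a list of dicts, best first, with "score" (0 to 1); they miss things now and then, are a little off and sometimes report something else, mostly with a low value. They report only what shows in the picture. A call takes as long as a camera call. They do not tell look-alikes from the thing itself.
- arm.spot_in(thing, camera): "xy" ([column, row] in pixels, amid what is visible of it).
- arm.masks_of(thing, camera): "pixels" (480x640 bool, what is visible of it) and "xy" ([column, row] in pixels, amid what is visible of it).
- arm.spot_point(thing, camera): "xy" ([column, row] in pixels: a listed point, or the origin of a listed thing).
The state is a dict: "t": time; "q": joint angles; "qd": joint speeds; "joint_efforts": joint torques, N m; "eef_pos": TCP position; "ee_rot": TCP orientation; "force": force on the tool from outside, world axes, zero at the start; "moment": the same for the moment, N m; "width": finger opening in m.
Only numpy, scipy, OpenCV 4.12 (cv2) and the standard library are available. Lean on these libraries where they do the work, as an engineer would, in place of code of your own. Each camera call takes 0.05 s, during which the arm holds its last target. There are 200 camera calls.

## Working session

There is one attempt and no reset: what is moved stays moved. The work goes in short steps, Python scripts to look and compute and a tool call to move; the robot and the scene stay as the last step left them, time stands still between calls to the robot, and variables do not carry over. Pictures are saved under pics/ and viewed, about 12 in all and at most 16, crops included, and the job is handed in when it is done.

Besides the shell and the picture viewer there is one more tool, called after ">>>" in YAML: its name, and indented under it one key for each argument. move_arm: Moves the arm, as the interface text tells. Its arguments: {"type":"object","properties":{"deltas":{"type":"array","items":{"type":"array","items":{"type":"number"}}},"claw":{"type":"number"},"squeeze":{"type":"number"}},"required":["deltas"]}

```bash
mkdir -p pics; ls; cat > h.py <<'E'
import numpy as np, cv2
from station import arm
from scipy.spatial.transform import Rotation as R
def snap(cam,name=None):
    s=arm.get_state(); im=arm.grab_frame(cam)
    if name: cv2.imwrite('pics/'+name+'.png',im[:,:,::-1])
    return s,im
def T_of(cam,s=None):
    c=arm.calibration(cam)
    if 'T' in c: return c,np.array(c['T'])
    M=np.eye(4); M[:3,:3]=R.from_euler('xyz',s['ee_rot']).as_matrix(); M[:3,3]=s['eef_pos']
    return c,M@np.array(c['mount'])
def onplane(cam,xy,z,s=None):
    c,T=T_of(cam,s); K=np.array(c['intrinsics'])
    p=cv2.undistortPoints(np.array([[xy]],float),K,np.array([c['k1'],0,0,0,0.]))[0,0]
    d=T[:3,:3]@np.array([p[0],-p[1],-1]); o=T[:3,3]
    return o+d*(z-o[2])/d[2]
def proj(cam,P,s=None):
    c,T=T_of(cam,s); K=np.array(c['intrinsics'])
    q=np.linalg.inv(T)@np.append(P,1); x,y=q[0]/-q[2],-q[1]/-q[2]; f=1+c['k1']*(x*x+y*y)
    return K[0,0]*x*f+K[0,2],K[1,1]*y*f+K[1,2]
E
python3 - <<'E'
from h import *
print(arm.tcp_to_grasp, arm.get_state())
hs=dict(plinth_mid=.018,mushroom_mid=.027,pear_mid=.033,bird_mid=.02,wheel=0,dome=0,board=0,tin_mid=.05,cup_mid=.03,sander_mid=.013)
for cam in ['top','side']:
    snap(cam,cam+'0'); print(cam,np.round(arm.calibration(cam)['T'],3).tolist())
    for n,z in hs.items():
        for d in arm.spot_point(n,cam)[:3]:
            print(n,round(d['score'],2),np.round(d['xy']),np.round(onplane(cam,d['xy'],z),3))
E
```

```text
pics
0.1593 {'t': 0.0, 'q': array([-9.52941173e-01,  3.59366617e-01,  1.10927439e-02, -3.36499126e-04,
       -1.22407890e+00, -2.88094947e-01]), 'qd': array([ 0.0002704 ,  0.00079867,  0.00131311, -0.00268562, -0.00112318,
       -0.00050606]), 'joint_efforts': array([-9.04949720e-04, -5.82715881e+01,  2.93052399e+01,  6.99751943e+00,
        6.87812339e-03, -1.35793598e-04]), 'eef_pos': array([ 0.21851352, -0.63845954,  0.40375276]), 'ee_rot': array([ 3.14001047e+00, -1.38970516e-04, -2.81194693e+00]), 'force': array([0.08263041, 0.50540093, 0.46765946]), 'moment': array([-0.02592847, -0.01671195,  0.02691395]), 'width': 0.08780307326018244}
top [[-0.001, 0.989, -0.149, 0.408], [-1.0, -0.003, -0.015, -0.001], [-0.016, 0.149, 0.989, 1.004], [0.0, 0.0, 0.0, 1.0]]
plinth_mid 0.69 [386. 296.] [ 0.442 -0.114  0.018]
mushroom_mid 0.72 [482. 348.] [ 0.344 -0.291  0.027]
pear_mid 0.71 [219. 357.] [0.327 0.205 0.033]
pear_mid 0.7 [172. 345.] [0.35  0.294 0.033]
bird_mid 0.58 [266. 295.] [0.443 0.12  0.02 ]
wheel 0.57 [505. 253.] [ 0.528 -0.353  0.   ]
dome 0.88 [336. 215.] [ 0.606 -0.019  0
[... 273 characters left out ...]
0.033 0.013]
side [[-0.703, 0.458, -0.543, -0.151], [-0.711, -0.445, 0.545, 0.72], [0.008, 0.77, 0.639, 0.922], [0.0, 0.0, 0.0, 1.0]]
plinth_mid 0.86 [394. 260.] [ 0.442 -0.124  0.018]
mushroom_mid 0.39 [462. 241.] [ 0.361 -0.291  0.027]
pear_mid 0.92 [291. 376.] [0.354 0.293 0.033]
pear_mid 0.7 [331. 359.] [0.328 0.209 0.033]
bird_mid 0.91 [326. 311.] [0.437 0.116 0.02 ]
wheel 0.83 [420. 205.] [ 0.549 -0.367  0.   ]
wheel 0.54 [319. 251.] [ 0.607 -0.031  0.   ]
dome 0.93 [319. 252.] [ 0.602 -0.027  0.   ]
tin_mid 0.92 [191. 244.] [0.799 0.213 0.05 ]
cup_mid 0.88 [325. 179.] [ 0.791 -0.236  0.03 ]
sander_mid 0.73 [293. 376.] [0.364 0.281 0.013]
sander_mid 0.66 [261. 225.] [0.775 0.017 0.013]
```

View pics/top0.png

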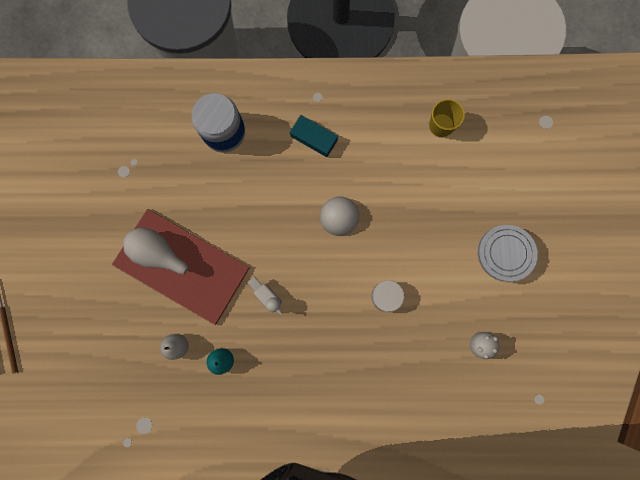

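View pics/side0.png

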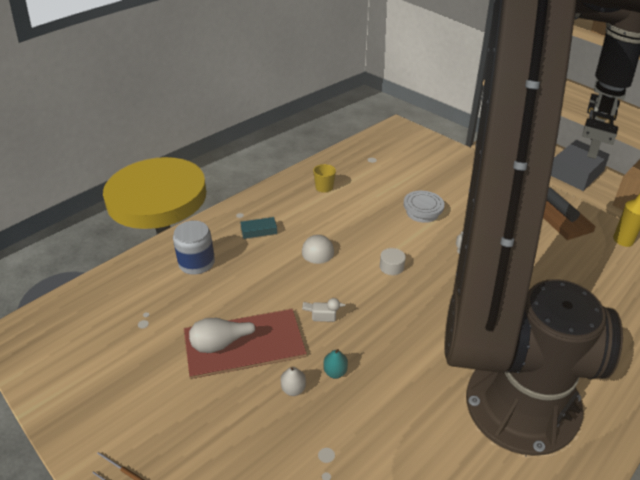

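The top view shows the white pear at (174,346) with the turquoise look-alike at (220,361). The plinth is at (389,296), mushroom (484,345), bird (266,293), dome (340,216), wheel (508,253) and board centre (182,266). The side view agrees.

```bash
python3 - <<'E'
from h import *
s,im=snap('top')
print('mount',np.round(arm.calibration('wrist')['mount'],3).tolist(),np.round(arm.calibration('wrist')['intrinsics'],0).tolist())
for n,z in [('wheel',.035),('plinth_mid',.036),('mushroom_mid',.03),('dome',.02),('pear_mid',.025),('bird_mid',.025)]:
    for d in arm.masks_of(n,'top')[:2]:
        m=d['pixels'].astype(np.uint8)
        c=max(cv2.findContours(m,0,1)[0],key=cv2.contourArea)
        (x,y),r=cv2.minEnclosingCircle(c); e=cv2.minAreaRect(c)
        print(n,round(d['score'],2),m.sum(),np.round(e[0]),np.round(e[1]),round(e[2]),np.round(onplane('top',e[0],z),3))
h=cv2.cvtColor(im,cv2.COLOR_RGB2HSV); 
m=((h[...,0]<7)|(h[...,0]>174))&(h[...,1]>110); m=m.astype(np.uint8); m[:190]=0;m[340:]=0;m[:,300:]=0;m[:,:90]=0
m=cv2.morphologyEx(m,cv2.MORPH_OPEN,np.ones((3,3),np.uint8))
c=max(cv2.findContours(m,0,1)[0],key=cv2.contourArea); b=cv2.boxPoints(cv2.minAreaRect(c))
P=np.array([onplane('top',p,.012) for p in b]); print(b.round(),P.round(3),[np.linalg.norm(P[i]-P[i-1]).round(3) for i in range(4)],P.mean(0))
E
```

```text
mount [[0.001, 0.961, 0.277, 0.075], [1.0, -0.001, 0.0, -0.001], [0.001, 0.277, -0.961, 0.02], [0.0, 0.0, 0.0, 1.0]] [[345.0, 0.0, 320.0], [0.0, 345.0, 242.0], [0.0, 0.0, 1.0]]
wheel 0.77 2651 [507. 252.] [55. 58.] 90 [ 0.525 -0.345  0.035]
plinth_mid 0.64 815 [388. 295.] [33. 30.] 45 [ 0.443 -0.115  0.036]
mushroom_mid 0.95 617 [484. 345.] [26. 28.] 90 [ 0.35  -0.294  0.03 ]
dome 0.71 1245 [339. 216.] [39. 39.] 45 [ 0.6   -0.023  0.02 ]
pear_mid 0.98 546 [220. 361.] [23. 28.] 45 [0.319 0.205 0.025]
pear_mid 0.68 616 [174. 346.] [25. 29.] 90 [0.347 0.294 0.025]
bird_mid 0.81 583 [265. 295.] [44. 16.] 45 [0.444 0.12  0.025]
bird_mid 0.32 8211 [179. 265.] [124.  69.] 30 [0.503 0.29  0.025]
[[112. 264.]
 [145. 207.]
 [249. 267.]
 [215. 325.]] [[0.506 0.427 0.012]
 [0.622 0.367 0.012]
 [0.499 0.155 0.012]
 [0.387 0.218 0.012]] [np.float64(0.24), np.float64(0.131), np.float64(0.245), np.float64(0.129)] [0.50363221 0.29181159 0.012     ]
```

>>> move_arm:
  deltas:
    - [31,35,0,0,0,0]
    - [31,35,0,0,0,0]
    - [31,35,0,0,0,0]
    - [31,35,0,0,0,0]
    - [31,35,0,0,0,0]
  claw: 0

```text
t: 1.87
eef_pos: [0.3575, -0.4812, 0.4048]
ee_rot: [-3.141, 0.0, -2.812]
force: [0.9, -0.6, 0.4]
width: 0.0874
```

>>> move_arm:
  deltas:
    - [20,40,0,0,0,0]
    - [20,37,0,0,0,0]
    - [20,37,0,0,0,0]
    - [18,37,0,0,0,0]
    - [0,37,0,0,0,0]

```text
t: 2.28
eef_pos: [0.4353, -0.2962, 0.4046]
ee_rot: [-3.141, 0.0, -2.811]
force: [1.5, 0.1, 0.5]
width: 0.0879
```

>>> move_arm:
  deltas:
    - [0,40,0,0,0,0]
    - [0,40,0,0,0,0]
    - [0,0,0,0,0,0]
    - [0,0,0,0,0,0]
    - [0,0,0,0,0,0]

```text
t: 2.7
eef_pos: [0.4332, -0.2178, 0.4051]
ee_rot: [-3.141, 0.001, -2.81]
force: [0.1, 0.6, 0.2]
width: 0.0879
```

```bash
cat > m.py <<'E'
from h import *
import sys
# usage: m.py picname thing:z ...
s,im=snap('wrist',sys.argv[1])
print(s['t'],s['eef_pos'].round(4),s['ee_rot'].round(3),s['width'].round(4),s['force'].round(1))
for a in sys.argv[2:]:
    n,z=a.split(':'); z=float(z); zp=float({'plinth_mid':.018,'mushroom_mid':.027,'pear_mid':.033,'bird_mid':.02}.get(n,0))
    for d in arm.spot_point(n,'wrist')[:2]: print(n,'pt',round(d['score'],2),np.round(d['xy']),onplane('wrist',d['xy'],zp,s).round(4))
    for d in arm.masks_of(n,'wrist')[:2]:
        c=max(cv2.findContours(d['pixels'].astype(np.uint8),0,1)[0],key=cv2.contourArea)
        G=np.array([onplane('wrist',p[0],z,s)[:2] for p in c])*1000
        (x,y),r=cv2.minEnclosingCircle(G.astype(np.float32)); e=cv2.minAreaRect(G.astype(np.float32))
        print(n,'mask',round(d['score'],2),np.round(d['xy']),'circ',np.round([x,y,r],1),'rect',np.round(e[0],1),np.round(e[1],1),round(e[2],1))
E
python3 m.py w1 plinth_mid:.036 wheel:.035 dome:.02 mushroom_mid:.03
```

```text
Traceback (most recent call last):
  File "m.py", line 5, in <module>
    print(s['t'],s['eef_pos'].round(4),s['ee_rot'].round(3),s['width'].round(4),s['force'].round(1))
                                                            ^^^^^^^^^^^^^^^^
AttributeError: 'float' object has no attribute 'round'
```

View pics/w1.png

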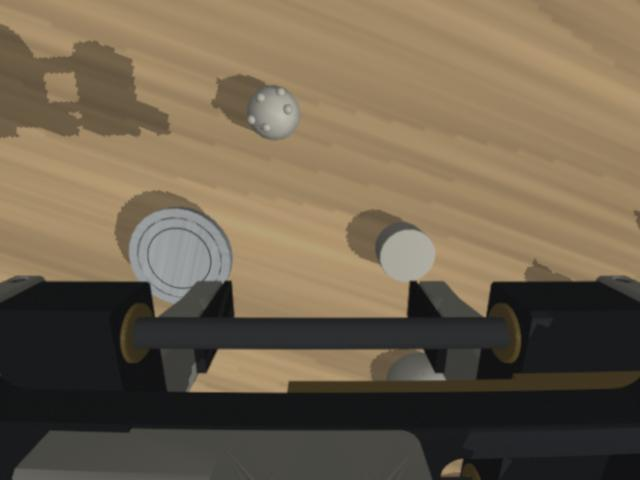

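The wrist view shows the mushroom at (274,112), wheel at (180,255), plinth at (405,252) and the dome half hidden at (415,367).

```bash
sed -i "s/s\['width'\].round(4)/round(s['width'],4)/" m.py; python3 m.py w1 plinth_mid:.036 wheel:.035 mushroom_mid:.03
```

```text
2.75 [ 0.4331 -0.2185  0.4049] [-3.141  0.    -2.812] 0.0875 [-0.8 -0.1 -0.6]
plinth_mid pt 0.76 [404. 251.] [ 0.4421 -0.1166  0.018 ]
plinth_mid pt 0.71 [420. 377.] [ 0.5888 -0.0333  0.018 ]
plinth_mid mask 0.89 [403. 253.] circ [ 440.2 -123.2   34. ] rect [ 439.1 -122.7] [66.3 57.8] 68.3
wheel mask 0.86 [178. 250.] circ [ 523.3 -345.9   56.9] rect [ 519.  -350.4] [ 95.3 112.7] 43.9
mushroom_mid pt 0.62 [277. 113.] [ 0.3497 -0.2925  0.027 ]
mushroom_mid mask 0.55 [275. 113.] circ [ 351.8 -295.3   27. ] rect [ 350.3 -295.2] [49.8 52.4] 7.8
```

>>> move_arm:
  deltas:
    - [9,35,-35,0,0,0]
    - [0,35,-35,0,0,0]
    - [0,30,-35,0,0,0]
    - [0,0,0,0,0,0]
    - [0,0,0,0,0,0]

```text
t: 3.52
eef_pos: [0.4401, -0.1319, 0.3133]
ee_rot: [3.141, -0.004, -2.81]
force: [0.8, -0.7, 1.0]
width: 0.0878
```

```bash
python3 m.py w2 plinth_mid:.036
```

```text
3.5167 [ 0.4401 -0.1319  0.3133] [ 3.141 -0.004 -2.81 ] 0.0878 [ 0.8 -0.7  1. ]
plinth_mid pt 0.58 [337. 246.] [ 0.4421 -0.1166  0.018 ]
plinth_mid mask 0.93 [339. 252.] circ [ 438.8 -118.3   32.7] rect [ 438.7 -118. ] [63.6 58.3] 19.0
```

View pics/w2.png

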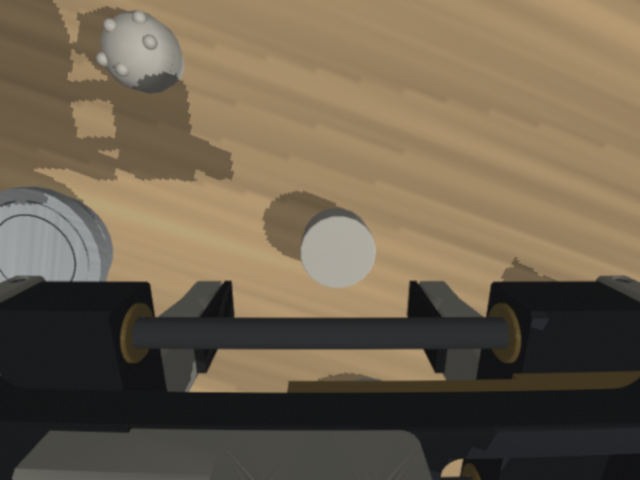

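The plinth's top disc is at (338,251), which gives (0.442, -0.1165). I'll go down on it.

>>> move_arm:
  deltas:
    - [2,15,-10,0,0,0]
    - [0,0,-30,0,0,0]
    - [0,0,-25,0,0,0]
    - [0,0,0,0,0,0]
    - [0,0,0,0,0,0]

```text
t: 4.08
eef_pos: [0.4426, -0.1182, 0.2499]
ee_rot: [-3.141, -0.001, -2.813]
force: [0.3, -0.1, 1.2]
width: 0.0878
```

>>> move_arm:
  deltas:
    - [-1,2,-25,0,0,0]
    - [0,0,-22,0,0,0]
    - [0,0,-20,0,0,0]
    - [0,0,0,0,0,0]
    - [0,0,0,0,0,0]

```text
t: 4.5
eef_pos: [0.4422, -0.1158, 0.1837]
ee_rot: [-3.141, 0.0, -2.812]
force: [0.8, -0.0, 0.3]
width: 0.0874
```

>>> move_arm:
  deltas:
    - [0,0,0,0,0,0]
    - [0,0,0,0,0,0]
    - [0,0,0,0,0,0]
    - [0,0,0,0,0,0]
    - [0,0,0,0,0,0]
  claw: 140
  squeeze: 25

```text
t: 4.92
eef_pos: [0.4416, -0.1155, 0.1833]
ee_rot: [-3.141, 0.001, -2.812]
force: [0.4, -2.4, 1.7]
width: 0.0601
```

>>> move_arm:
  deltas:
    - [0,0,0,0,0,0]
    - [0,0,0,0,0,0]
    - [0,0,0,0,0,0]
    - [0,0,0,0,0,0]
    - [0,0,0,0,0,0]

```text
t: 5.33
eef_pos: [0.4417, -0.1155, 0.1832]
ee_rot: [-3.141, 0.001, -2.811]
force: [-1.8, -0.1, 8.6]
width: 0.0593
```

>>> move_arm:
  deltas:
    - [0,0,25,0,0,0]
    - [0,0,35,0,0,0]
    - [0,0,30,0,0,0]
    - [10,-28,0,0,0,0]
    - [10,-28,0,0,0,0]

```text
t: 5.75
eef_pos: [0.4621, -0.1712, 0.2753]
ee_rot: [-3.14, 0.005, -2.808]
force: [0.5, -0.1, -1.9]
width: 0.0589
```

```bash
python3 m.py w3 wheel:.035 plinth_mid:.126
```

```text
5.75 [ 0.4621 -0.1712  0.2753] [-3.14   0.005 -2.808] 0.0589 [ 0.5 -0.1 -1.9]
wheel pt 0.63 [ 82. 246.] [ 0.5269 -0.3482  0.    ]
wheel mask 0.64 [ 61. 237.] circ [ 517.3 -340.3   55.8] rect [ 512.9 -336.3] [92.9 96. ] 4.0
plinth_mid pt 0.71 [320. 315.] [ 0.5124 -0.1551  0.018 ]
plinth_mid mask 0.98 [319. 302.] circ [ 453.7 -175.2   29. ] rect [ 442.4 -179.1] [33.4 57.5] 19.2
```

View pics/w3.png

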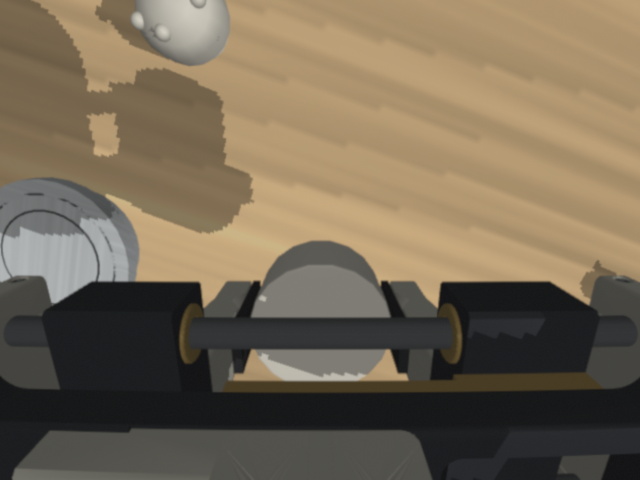

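```bash
python3 - <<'E'
from h import *
s=dict(eef_pos=np.array([.4331,-.2182,.405]),ee_rot=[-3.141,0,-2.812])
im=cv2.imread('pics/w1.png')
for c in [(.525,-.346),(.527,-.348),(.523,-.346)]:
    q=[proj('wrist',[c[0]+.055*np.cos(a),c[1]+.055*np.sin(a),.035],s) for a in np.linspace(0,6.28,60)]
    cv2.polylines(im,[np.int32(np.array(q)*8)],True,(0,0,255) if c[0]==.525 else (0,255,0) if c[0]==.527 else (255,0,0),1,cv2.LINE_AA,3)
q=[proj('wrist',[.442+.03*np.cos(a),-.1165+.03*np.sin(a),.036],s) for a in np.linspace(0,6.28,60)]
cv2.polylines(im,[np.int32(np.array(q)*8)],True,(0,0,255),1,cv2.LINE_AA,3)
cv2.imwrite('pics/w1o.png',cv2.resize(im[190:310,110:450],None,fx=2.35,fy=2.35,interpolation=cv2.INTER_CUBIC))
E
```

```text
(no output)
```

View pics/w1o.png

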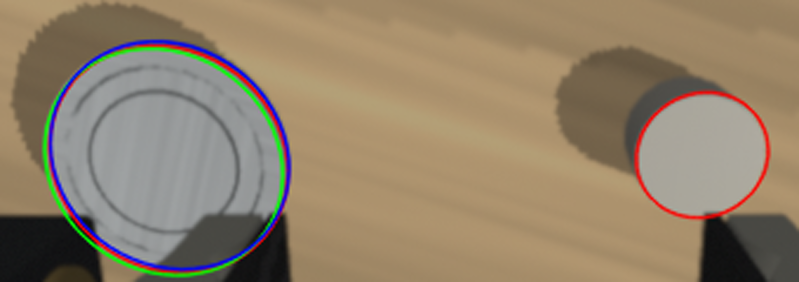

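>>> move_arm:
  deltas:
    - [12,-35,0,0,0,0]
    - [12,-35,0,0,0,0]
    - [12,-35,0,0,0,0]
    - [12,-35,0,0,0,0]
    - [12,-30,0,0,0,0]

```text
t: 6.42
eef_pos: [0.5217, -0.3425, 0.2721]
ee_rot: [3.141, -0.001, -2.811]
force: [1.0, 0.5, -1.3]
width: 0.0595
```

The overlay fits: the plinth ring sits exactly on its disc, and the wheel is at about (0.526, -0.347). I'll lower the plinth onto the wheel.

>>> move_arm:
  deltas:
    - [4,-4,-10,0,0,0]
    - [0,0,-20,0,0,0]
    - [0,0,-12,0,0,0]
    - [0,0,0,0,0,0]
    - [0,0,0,0,0,0]

```text
t: 6.83
eef_pos: [0.5251, -0.3445, 0.2298]
ee_rot: [3.14, -0.002, -2.811]
force: [-0.1, -0.4, -1.0]
width: 0.0588
```

>>> move_arm:
  deltas:
    - [1,-2,-5,0,0,0]
    - [0,0,-4,0,0,0]
    - [0,0,-2,0,0,0]
    - [0,0,-1,0,0,0]
    - [0,0,0,0,0,0]

```text
t: 7.25
eef_pos: [0.5264, -0.3474, 0.2186]
ee_rot: [3.142, 0.0, -2.812]
force: [-0.8, 0.4, -2.1]
width: 0.0594
```

>>> move_arm:
  deltas:
    - [0,0,-1,0,0,0]
    - [0,0,0,0,0,0]
    - [0,0,0,0,0,0]
    - [0,0,0,0,0,0]
    - [0,0,0,0,0,0]

```text
t: 7.67
eef_pos: [0.5265, -0.3475, 0.2183]
ee_rot: [-3.141, 0.0, -2.812]
force: [-2.6, 2.2, 5.5]
width: 0.059
```

>>> move_arm:
  deltas:
    - [0,0,0,0,0,0]
    - [0,0,0,0,0,0]
    - [0,0,0,0,0,0]
    - [0,0,0,0,0,0]
    - [0,0,0,0,0,0]
  claw: 0

```text
t: 8.08
eef_pos: [0.5264, -0.3476, 0.2174]
ee_rot: [3.142, -0.0, -2.812]
force: [0.6, 0.1, -0.2]
width: 0.0853
```

>>> move_arm:
  deltas:
    - [0,0,10,0,0,0]
    - [0,0,20,0,0,0]
    - [0,0,30,0,0,0]
    - [0,0,30,0,0,0]
    - [0,0,10,0,0,0]

```text
t: 8.5
eef_pos: [0.5274, -0.3481, 0.3232]
ee_rot: [-3.137, 0.004, -2.811]
force: [1.0, -0.1, 1.3]
width: 0.0876
```

>>> move_arm:
  deltas:
    - [-35,10,0,0,0,0]
    - [-35,10,0,0,0,0]
    - [-35,10,0,0,0,0]
    - [0,0,0,0,0,0]
    - [0,0,0,0,0,0]

```text
t: 8.92
eef_pos: [0.4198, -0.3172, 0.3188]
ee_rot: [-3.141, 0.001, -2.812]
force: [1.0, 0.1, -0.1]
width: 0.0874
```

```bash
python3 m.py w4 plinth_mid:.071 wheel:.035 mushroom_mid:.03; python3 - <<'E'
from h import *
s=arm.get_state()
im=cv2.imread('pics/w4.png')
def ring(x,y,r,z,c):
    q=[proj('wrist',[x+r*np.cos(a),y+r*np.sin(a),z],s) for a in np.linspace(0,6.28,60)]
    cv2.polylines(im,[np.int32(np.array(q)*8)],True,c,1,cv2.LINE_AA,3)
ring(.526,-.347,.055,.035,(0,0,255)); ring(.526,-.347,.03,.071,(0,0,255)); ring(.35,-.294,.025,.03,(0,255,0))
cv2.imwrite('pics/w4o.png',im)
E
```

```text
8.9167 [ 0.4198 -0.3172  0.3188] [-3.141e+00  1.000e-03 -2.812e+00] 0.0874 [ 1.   0.1 -0.1]
plinth_mid pt 0.58 [244. 355.] [ 0.5544 -0.3484  0.018 ]
plinth_mid mask 0.95 [243. 370.] circ [ 525.  -344.8   32.2] rect [ 529.  -344.4] [39.4 59.7] 19.3
wheel pt 0.62 [258. 317.] [ 0.5221 -0.3467  0.    ]
wheel pt 0.56 [378. 167.] [ 0.3521 -0.2892  0.    ]
wheel mask 0.87 [275. 302.] circ [ 480.1 -341.7   35.8] rect [ 479.8 -341.9] [36.5 63.1] 19.0
mushroom_mid mask 0.6 [383. 164.] circ [ 351.8 -293.7   26.4] rect [ 351.1 -293.7] [50.3 51.3] 20.0
```

View pics/w4o.png

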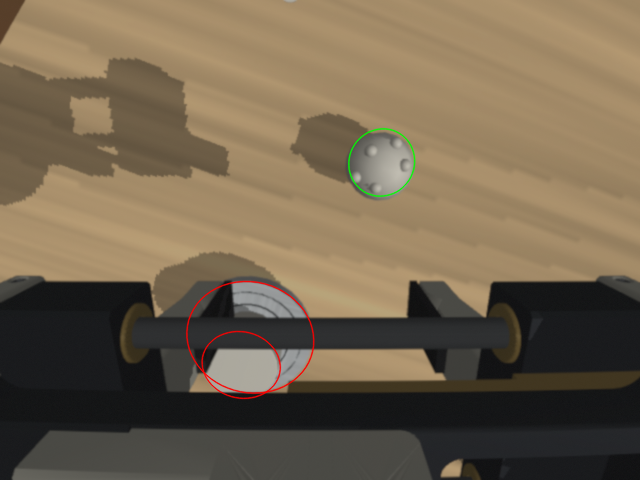

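The plinth stands on the wheel with the rings fitting at (240,363). The mushroom is at (381,163), or (0.351, -0.2935).

>>> move_arm:
  deltas:
    - [-35,12,0,0,0,0]
    - [-34,12,0,0,0,0]
    - [0,0,-20,0,0,0]
    - [0,0,-25,0,0,0]
    - [0,0,0,0,0,0]

```text
t: 9.68
eef_pos: [0.3509, -0.2929, 0.2695]
ee_rot: [3.138, -0.004, -2.813]
force: [-0.7, 0.2, -0.0]
width: 0.0877
```

```bash
python3 m.py w5 mushroom_mid:.03
```

```text
9.6833 [ 0.3509 -0.2929  0.2695] [ 3.138 -0.004 -2.813] 0.0877 [-0.7  0.2 -0. ]
mushroom_mid mask 0.82 [317. 260.] circ [ 352.1 -294.9   27.8] rect [ 351.6 -294.3] [53.9 50.8] 18.8
```

>>> move_arm:
  deltas:
    - [0,-1,-20,0,0,0]
    - [0,0,-25,0,0,0]
    - [0,0,-25,0,0,0]
    - [0,0,-9,0,0,0]
    - [0,0,0,0,0,0]

```text
t: 10.25
eef_pos: [0.3525, -0.2945, 0.1925]
ee_rot: [3.14, -0.003, -2.812]
force: [0.1, 0.3, 0.2]
width: 0.0876
```

>>> move_arm:
  deltas:
    - [0,0,0,0,0,0]
    - [0,0,0,0,0,0]
    - [0,0,0,0,0,0]
    - [0,0,0,0,0,0]
    - [0,0,0,0,0,0]
  claw: 160
  squeeze: 15

```text
t: 10.67
eef_pos: [0.3527, -0.2946, 0.1944]
ee_rot: [-3.141, 0.001, -2.812]
force: [0.0, 1.1, -0.3]
width: 0.0602
```

>>> move_arm:
  deltas:
    - [0,0,0,0,0,0]
    - [0,0,0,0,0,0]
    - [0,0,0,0,0,0]
    - [0,0,0,0,0,0]
    - [0,0,0,0,0,0]

```text
t: 11.08
eef_pos: [0.3526, -0.2945, 0.194]
ee_rot: [-3.141, 0.0, -2.812]
force: [-0.5, 1.2, 6.4]
width: 0.0496
```

>>> move_arm:
  deltas:
    - [0,0,20,0,0,0]
    - [0,0,30,0,0,0]
    - [0,0,30,0,0,0]
    - [0,0,25,0,0,0]
    - [0,0,0,0,0,0]

```text
t: 11.5
eef_pos: [0.3538, -0.2951, 0.3033]
ee_rot: [-3.136, 0.006, -2.811]
force: [1.3, -0.8, -1.5]
width: 0.0494
```

>>> move_arm:
  deltas:
    - [30,-9,0,0,0,0]
    - [35,-11,0,0,0,0]
    - [35,-11,0,0,0,0]
    - [35,-11,0,0,0,0]
    - [35,-11,0,0,0,0]

```text
t: 11.92
eef_pos: [0.5237, -0.3479, 0.2978]
ee_rot: [3.141, -0.0, -2.812]
force: [0.9, -0.6, 0.5]
width: 0.0493
```

>>> move_arm:
  deltas:
    - [0,0,0,0,0,0]
    - [0,0,0,0,0,0]
    - [0,0,0,0,0,0]
    - [0,0,0,0,0,0]
    - [0,0,0,0,0,0]

```text
t: 12.33
eef_pos: [0.5216, -0.3473, 0.2988]
ee_rot: [3.141, -0.0, -2.812]
force: [0.1, 0.1, -1.5]
width: 0.0492
```

```bash
python3 m.py w6 mushroom_mid:.14; python3 - <<'E'
from h import *
print(arm.get_state()['eef_pos'])
for n in ('plinth_mid','mushroom_mid'):
    s,im=snap('top')
    for d in arm.masks_of(n,'top')[:2]: print(n,d['score'],d['xy'],[onplane('top',d['xy'],z).round(3) for z in (.06,.1)])
E
```

```text
12.3333 [ 0.5216 -0.3473  0.2988] [ 3.141 -0.    -2.812] 0.0492 [ 0.1  0.1 -1.5]
mushroom_mid pt 0.7 [322. 307.] [ 0.5703 -0.3297  0.027 ]
mushroom_mid mask 0.72 [325. 297.] circ [ 516.2 -349.4   25.2] rect [ 506.8 -352.6] [30.  49.9] 18.9
[ 0.52190935 -0.34737111  0.2991365 ]
mushroom_mid 0.39 [214.0, 122.9] [array([0.78 , 0.222, 0.06 ]), array([0.764, 0.213, 0.1  ])]
```

View pics/w6.png

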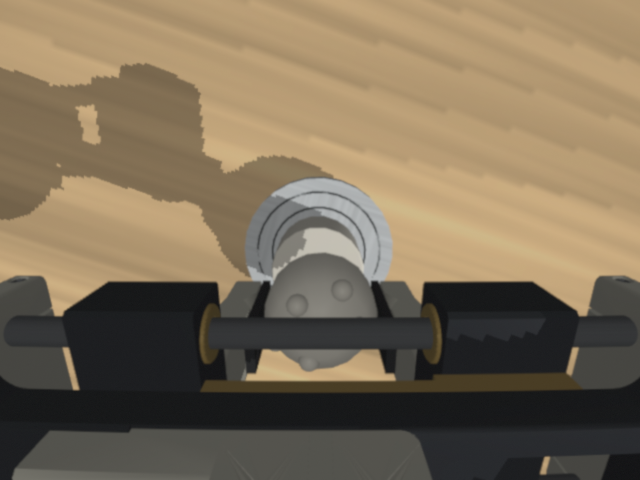

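The mushroom is held over the plinth, which is concentric on the wheel at (318,240). I'll lower it.

>>> move_arm:
  deltas:
    - [5,0,0,0,0,0]
    - [0,0,-12,0,0,0]
    - [0,0,-12,0,0,0]
    - [0,0,0,0,0,0]
    - [0,0,0,0,0,0]

```text
t: 13.1
eef_pos: [0.5269, -0.3473, 0.2727]
ee_rot: [3.14, -0.003, -2.812]
force: [0.5, -0.6, -0.8]
width: 0.0493
```

>>> move_arm:
  deltas:
    - [0,0,-4,0,0,0]
    - [0,0,-2,0,0,0]
    - [0,0,-1,0,0,0]
    - [0,0,0,0,0,0]
    - [0,0,0,0,0,0]

```text
t: 13.52
eef_pos: [0.5275, -0.3475, 0.2677]
ee_rot: [-3.141, 0.0, -2.812]
force: [0.3, -0.2, 0.2]
width: 0.0493
```

>>> move_arm:
  deltas:
    - [0,0,-1.5,0,0,0]
    - [0,0,-1,0,0,0]
    - [0,0,0,0,0,0]
    - [0,0,0,0,0,0]
    - [0,0,0,0,0,0]

```text
t: 13.93
eef_pos: [0.5274, -0.3475, 0.2651]
ee_rot: [-3.142, 0.0, -2.812]
force: [0.1, 0.3, -0.5]
width: 0.0495
```

>>> move_arm:
  deltas:
    - [0,0,-1,0,0,0]
    - [0,0,0,0,0,0]
    - [0,0,0,0,0,0]
    - [0,0,0,0,0,0]
    - [0,0,0,0,0,0]

```text
t: 14.35
eef_pos: [0.5274, -0.3475, 0.265]
ee_rot: [-3.141, 0.0, -2.811]
force: [-2.3, 2.2, 6.2]
width: 0.0496
```

>>> move_arm:
  deltas:
    - [0,0,0,0,0,0]
    - [0,0,0,0,0,0]
    - [0,0,0,0,0,0]
    - [0,0,0,0,0,0]
    - [0,0,0,0,0,0]
  claw: 0

```text
t: 14.77
eef_pos: [0.5274, -0.3475, 0.2639]
ee_rot: [3.141, -0.0, -2.812]
force: [0.3, 0.1, -0.2]
width: 0.0775
```

>>> move_arm:
  deltas:
    - [0,0,8,0,0,0]
    - [0,0,20,0,0,0]
    - [0,0,30,0,0,0]
    - [0,0,35,0,0,0]
    - [0,0,0,0,0,0]

```text
t: 15.18
eef_pos: [0.529, -0.3485, 0.3652]
ee_rot: [-3.133, 0.007, -2.81]
force: [1.4, -0.5, 0.6]
width: 0.0873
```

```bash
python3 - <<'E'
from h import *
print(arm.get_state()['eef_pos'])
s,im=snap('wrist')
def ring(x,y,r,z,c):
    q=[proj('wrist',[x+r*np.cos(a),y+r*np.sin(a),z],s) for a in np.linspace(0,6.28,60)]
    cv2.polylines(im,[np.int32(np.array(q)*8)],True,c,1,cv2.LINE_AA,3)
ring(.526,-.347,.055,.035,(255,0,0)); ring(.526,-.347,.03,.071,(255,0,0)); ring(.526,-.347,.025,.105,(0,255,0))
_,t=snap('side')
cv2.imwrite('pics/w7.png',np.hstack([im[150:450,150:500],cv2.resize(t[150:250,360:476],(348,300))])[:,:,::-1])
E
```

```text
[ 0.5289833  -0.34851729  0.3651905 ]
```

View pics/w7.png

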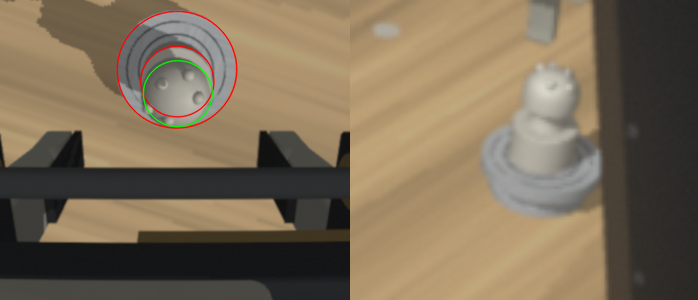

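The mushroom stands centred on the plinth: in the left crop the rings fit at (177,90), and the side view at right agrees. Next is the pear, with the jaws turned about 55° to keep clear of the turquoise one.

>>> move_arm:
  deltas:
    - [-11,38,0,0,0,3.5]
    - [-11,38,0,0,0,3.5]
    - [-11,38,0,0,0,3.5]
    - [-11,38,0,0,0,3.5]
    - [-11,38,0,0,0,3.5]

```text
t: 15.7
eef_pos: [0.4712, -0.1562, 0.3561]
ee_rot: [3.141, -0.001, -2.504]
force: [1.2, 2.3, -0.4]
width: 0.0875
```

>>> move_arm:
  deltas:
    - [-11,38,0,0,0,3.5]
    - [-11,38,0,0,0,3.5]
    - [-11,38,0,0,0,3.5]
    - [-11,38,0,0,0,3.5]
    - [-11,38,0,0,0,3.5]

```text
t: 16.12
eef_pos: [0.4161, 0.0338, 0.3566]
ee_rot: [3.141, -0.001, -2.198]
force: [1.4, -0.3, -0.1]
width: 0.0875
```

>>> move_arm:
  deltas:
    - [-11,38,0,0,0,3.5]
    - [-11,38,0,0,0,3.5]
    - [-11,38,0,0,0,3.5]
    - [-11,38,0,0,0,3.5]
    - [0,0,0,0,0,3.5]

```text
t: 16.53
eef_pos: [0.372, 0.1894, 0.357]
ee_rot: [-3.141, 0.001, -1.887]
force: [0.7, 0.1, 0.3]
width: 0.0877
```

```bash
python3 -c "
from h import *
print(arm.get_state()['q'])"; python3 m.py w8 pear_mid:.025 bird_mid:.025 board:.012 dome:.02
```

```text
[ 9.48181902e-01 -4.02698422e-02 -5.91917685e-01 -9.42932316e-05
 -1.01817332e+00 -1.26467617e+00]
16.5333 [0.372  0.1894 0.357 ] [-3.141e+00  1.000e-03 -1.887e+00] 0.0877 [0.7 0.1 0.3]
pear_mid pt 0.79 [375. 318.] [0.3491 0.2917 0.033 ]
pear_mid pt 0.63 [375. 226.] [0.3238 0.202  0.033 ]
pear_mid mask 0.89 [376. 223.] circ [320. 204.  27.] rect [319.9 203.6] [52.6 49.2] 75.8
pear_mid mask 0.67 [373. 303.] circ [345.  286.4  25.4] rect [343.2 279.3] [31.6 49.5] 71.7
bird_mid pt 0.76 [223. 177.] [0.4424 0.1184 0.02  ]
bird_mid mask 0.89 [221. 178.] circ [446.5 116.4  46.8] rect [442.5 120.1] [93.2 36.3] 47.3
board pt 0.9 [238. 341.] [0.5025 0.2912 0.    ]
board mask 0.82 [250. 287.] circ [459.5 216.7  73.4] rect [462.4 220.7] [ 84.2 131. ] 60.3
dome pt 0.73 [15. 82.] [ 0.5997 -0.024   0.    ]
dome mask 0.97 [22. 83.] circ [590.5 -17.   39. ] rect [577.5  -9.2] [77.  47.3] 59.0
```

View pics/w8.png

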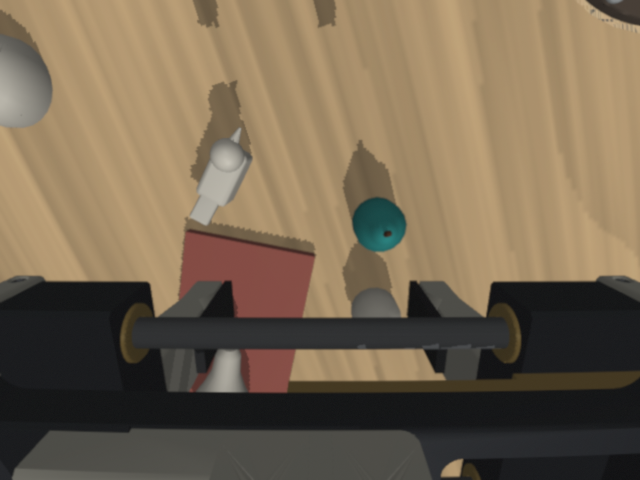

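The wrist view shows the white pear at (375,305), partly hidden, the turquoise one at (378,223), bird at (221,180) and board edge at (250,245). The pear is at (0.3485, 0.292).

>>> move_arm:
  deltas:
    - [-6,26,0,0,0,0]
    - [-6,26,0,0,0,0]
    - [-6,26,-15,0,0,0]
    - [-5,25,-30,0,0,0]
    - [0,0,0,0,0,0]

```text
t: 17.4
eef_pos: [0.3498, 0.289, 0.3082]
ee_rot: [3.14, -0.004, -1.897]
force: [0.2, -0.7, -0.8]
width: 0.0878
```

```bash
python3 m.py w9 pear_mid:.025; python3 - <<'E'
from h import *
print(arm.get_state()['q'].round(2))
E
```

```text
17.4 [0.3498 0.289  0.3082] [ 3.14  -0.004 -1.897] 0.0878 [ 0.2 -0.7 -0.8]
pear_mid pt 0.78 [319. 123.] [0.3218 0.2037 0.033 ]
pear_mid pt 0.55 [324. 248.] [0.3475 0.2914 0.033 ]
pear_mid mask 0.96 [324. 245.] circ [348.3 292.1  27. ] rect [347.  292.6] [53.2 48.8] 70.2
pear_mid mask 0.86 [318. 120.] circ [320.1 203.5  25.2] rect [320.5 203.6] [49.2 49.1] 26.0
[ 1.12  0.08 -0.59  0.   -0.91 -1.45]
```

View pics/w9.png

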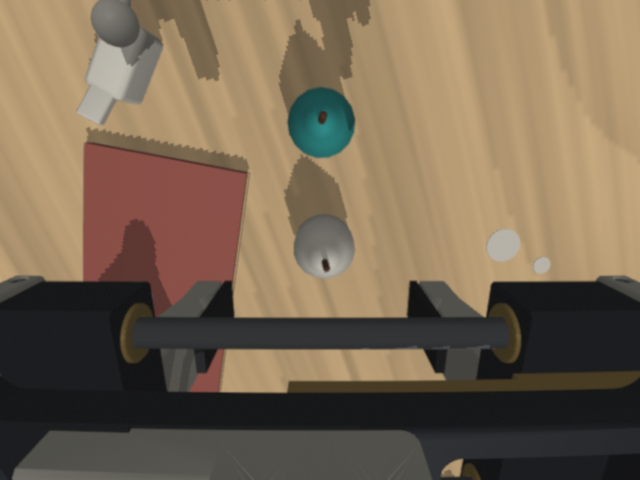

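The pear is in the clear at (324,246), or (0.348, 0.292). I'll narrow the jaws to about 70 mm, because the board edge is near, and go down.

>>> move_arm:
  deltas:
    - [-1.5,3,-20,0,0,0]
    - [0,0,-30,0,0,0]
    - [0,0,-20,0,0,0]
    - [0,0,0,0,0,0]
    - [0,0,0,0,0,0]
  claw: 50

```text
t: 17.97
eef_pos: [0.3494, 0.2898, 0.2426]
ee_rot: [-3.141, -0.001, -1.897]
force: [0.2, 0.2, 1.2]
width: 0.0708
```

>>> move_arm:
  deltas:
    - [-1,2,-20,0,0,0]
    - [0,0,-22,0,0,0]
    - [0,0,-10,0,0,0]
    - [0,0,0,0,0,0]
    - [0,0,0,0,0,0]

```text
t: 18.38
eef_pos: [0.3485, 0.2929, 0.1915]
ee_rot: [-3.141, 0.001, -1.896]
force: [0.2, 0.7, -0.5]
width: 0.0706
```

>>> move_arm:
  deltas:
    - [0,0,0,0,0,0]
    - [0,0,0,0,0,0]
    - [0,0,0,0,0,0]
    - [0,0,0,0,0,0]
    - [0,0,0,0,0,0]
  claw: 160
  squeeze: 15

```text
t: 18.8
eef_pos: [0.348, 0.2927, 0.1908]
ee_rot: [-3.141, 0.001, -1.895]
force: [-1.4, 0.1, 7.0]
width: 0.0478
```

>>> move_arm:
  deltas:
    - [0,0,0,0,0,0]
    - [0,0,0,0,0,0]
    - [0,0,0,0,0,0]
    - [0,0,0,0,0,0]
    - [0,0,0,0,0,0]

```text
t: 19.22
eef_pos: [0.348, 0.2928, 0.1907]
ee_rot: [-3.141, 0.001, -1.895]
force: [-1.9, -0.6, 8.2]
width: 0.048
```

>>> move_arm:
  deltas:
    - [0,0,20,0,0,0]
    - [0,0,30,0,0,0]
    - [0,0,35,0,0,0]
    - [0,0,25,0,0,0]
    - [8,-18,0,0,0,0]

```text
t: 19.63
eef_pos: [0.3568, 0.2775, 0.3055]
ee_rot: [-3.139, 0.009, -1.893]
force: [1.3, 1.4, -0.7]
width: 0.048
```

>>> move_arm:
  deltas:
    - [17,-37,0,0,0,0]
    - [17,-37,0,0,0,0]
    - [17,-37,0,0,0,0]
    - [17,-37,0,0,0,0]
    - [17,-37,0,0,0,0]

```text
t: 20.05
eef_pos: [0.441, 0.0877, 0.3004]
ee_rot: [-3.141, 0.001, -1.895]
force: [0.2, 1.0, -1.8]
width: 0.0475
```

>>> move_arm:
  deltas:
    - [17,-37,0,0,0,0]
    - [17,-37,0,0,0,0]
    - [17,-37,0,0,0,0]
    - [17,-37,0,0,0,0]
    - [17,-37,0,0,0,0]

```text
t: 20.47
eef_pos: [0.5262, -0.0976, 0.3001]
ee_rot: [3.141, 0.0, -1.895]
force: [2.4, 1.7, -0.5]
width: 0.0476
```

>>> move_arm:
  deltas:
    - [17,-37,0,0,0,0]
    - [17,-37,0,0,0,0]
    - [0,0,0,0,0,0]
    - [0,0,0,0,0,0]
    - [0,0,0,0,0,0]

```text
t: 20.88
eef_pos: [0.5594, -0.1698, 0.2994]
ee_rot: [3.14, -0.0, -1.897]
force: [-0.9, 0.2, -1.0]
width: 0.0477
```

```bash
python3 m.py w10 dome:.02 wheel:.035 pear_mid:.12
```

```text
20.8833 [ 0.5594 -0.1698  0.2994] [ 3.14  -0.    -1.897] 0.0477 [-0.9  0.2 -1. ]
dome pt 0.79 [324. 385.] [ 0.603  -0.0281  0.    ]
dome mask 0.93 [334. 371.] circ [574.6 -48.   15. ] rect [573.4 -51.8] [21.8 27.7] 71.1
wheel mask 0.92 [283.  28.] circ [ 531.4 -330.6   51.8] rect [ 537.5 -313. ] [ 38.9 103.6] 71.1
pear_mid mask 0.95 [322. 296.] circ [ 560.1 -166.4   27.8] rect [ 556.6 -176.2] [34.4 54.4] 70.5
```

View pics/w10.png

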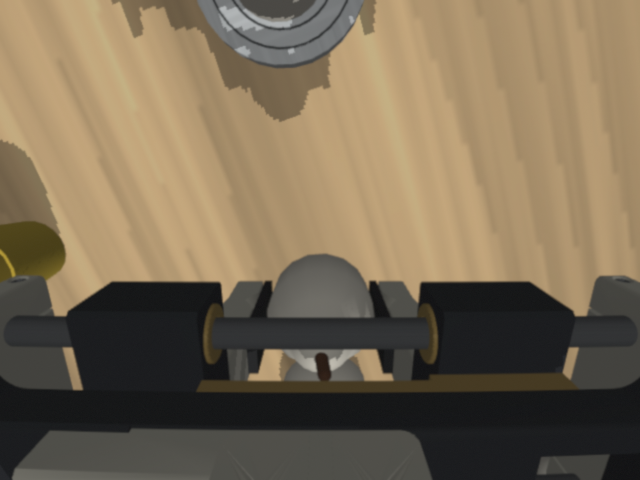

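The pear is held at (322,300), with the wheel at the top and the dome just behind the pear. The midpoint is (0.564, -0.185).

>>> move_arm:
  deltas:
    - [4.5,-15,0,0,0,0]
    - [0,0,-25,0,0,0]
    - [0,0,-30,0,0,0]
    - [0,0,-25,0,0,0]
    - [0,0,-10,0,0,0]

```text
t: 21.65
eef_pos: [0.5631, -0.184, 0.207]
ee_rot: [3.137, -0.001, -1.896]
force: [-1.2, -1.1, -1.0]
width: 0.0476
```

>>> move_arm:
  deltas:
    - [0,0,-8,0,0,0]
    - [0,0,-4,0,0,0]
    - [0,0,0,0,0,0]
    - [0,0,0,0,0,0]
    - [0,0,0,0,0,0]

```text
t: 22.07
eef_pos: [0.565, -0.1845, 0.1994]
ee_rot: [-3.14, 0.001, -1.895]
force: [0.4, -0.1, -1.2]
width: 0.0478
```

>>> move_arm:
  deltas:
    - [0,0,-5,0,0,0]
    - [0,0,-3,0,0,0]
    - [0,0,-1,0,0,0]
    - [0,0,0,0,0,0]
    - [0,0,0,0,0,0]

```text
t: 22.48
eef_pos: [0.5648, -0.1845, 0.1905]
ee_rot: [-3.14, 0.0, -1.895]
force: [-3.1, 0.7, 10.7]
width: 0.0478
```

>>> move_arm:
  deltas:
    - [0,0,0,0,0,0]
    - [0,0,0,0,0,0]
    - [0,0,0,0,0,0]
    - [0,0,0,0,0,0]
    - [0,0,0,0,0,0]
  claw: 0

```text
t: 22.9
eef_pos: [0.5644, -0.1845, 0.1889]
ee_rot: [3.141, -0.0, -1.896]
force: [-1.0, 0.5, -0.3]
width: 0.0759
```

>>> move_arm:
  deltas:
    - [0,0,10,0,0,0]
    - [0,0,25,0,0,0]
    - [0,0,35,0,0,0]
    - [0,0,40,0,0,0]
    - [0,0,10,0,0,0]

```text
t: 23.32
eef_pos: [0.566, -0.1849, 0.3162]
ee_rot: [-3.133, 0.001, -1.894]
force: [1.7, 0.0, 0.6]
width: 0.0875
```

>>> move_arm:
  deltas:
    - [-15,36,0,0,0,-3]
    - [-15,36,0,0,0,-3]
    - [-15,36,0,0,0,-3]
    - [-15,36,0,0,0,-3]
    - [-15,36,0,0,0,-3]

```text
t: 23.73
eef_pos: [0.4884, -0.0033, 0.3098]
ee_rot: [-3.141, 0.001, -2.16]
force: [1.0, 1.2, 0.3]
width: 0.0873
```

>>> move_arm:
  deltas:
    - [-15,36,0,0,0,-3]
    - [-15,36,0,0,0,-3]
    - [-15,36,0,0,0,-3]
    - [-2,15,0,0,0,0]
    - [0,0,0,0,0,0]

```text
t: 24.15
eef_pos: [0.4419, 0.1213, 0.3102]
ee_rot: [-3.141, 0.002, -2.311]
force: [0.8, 0.3, 1.1]
width: 0.0869
```

```bash
python3 m.py w11 bird_mid:.03 board:.012; python3 - <<'E'
from h import *
s,im=snap('wrist')
def line(P,c): cv2.polylines(im,[np.int32(np.array([proj('wrist',p,s) for p in P])*8)],True,c,1,cv2.LINE_AA,3)
def box(x,y,yaw,l,w,z,c):
    u=np.array([np.cos(yaw),np.sin(yaw)]);v=np.array([-u[1],u[0]])
    line([[*(np.array([x,y])+a*u*l/2+b*v*w/2),z] for a,b in((1,1),(1,-1),(-1,-1),(-1,1))],c)
box(.4425,.119,np.radians(-132.7),.052,.030,.034,(255,0,0))
box(.503,.2915,np.radians(-120),.24,.13,.012,(0,255,0))
cv2.imwrite('pics/w11o.png',im[:,:,::-1])
for n in ['pear_mid']:
    snap('top'); [print(d['score'],onplane('top',d['xy'],.033)) for d in arm.spot_point(n,'top')]
E
```

```text
24.15 [0.4419 0.1213 0.3102] [-3.141e+00  2.000e-03 -2.311e+00] 0.0869 [0.8 0.3 1.1]
bird_mid pt 0.88 [319. 236.] [0.4415 0.1186 0.02  ]
bird_mid mask 0.65 [315. 239.] circ [442.3 118.2  46.1] rect [442.2 118.1] [92.  29.9] 42.9
board pt 0.75 [389. 390.] [0.5017 0.2891 0.    ]
board mask 0.64 [372. 353.] circ [487.3 250.6  65.4] rect [487.2 250.5] [ 34.3 127.3] 47.5
0.86 [0.32272204 0.19626576 0.033     ]
0.84 [ 0.56233004 -0.18524542  0.033     ]
```

View pics/w11o.png

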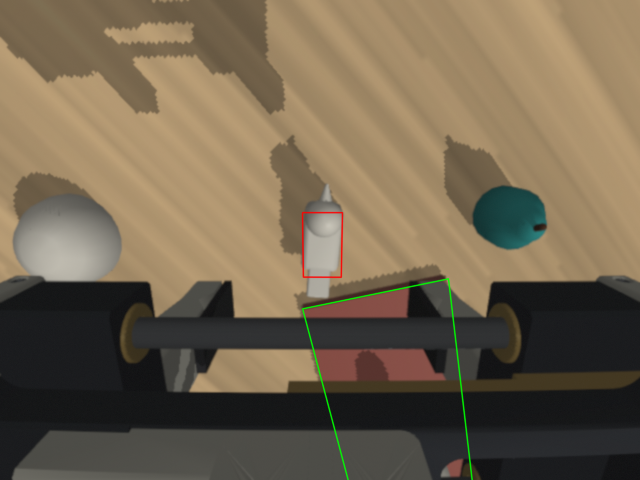

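The bird is at (321,243), with its axis about 4.5° clockwise of my box, so its yaw is about -137°. The board outline fits, and the pear reads (0.562, -0.185) in the top view. I'll turn a little and go down.

>>> move_arm:
  deltas:
    - [0,-3,-20,0,0,-2.5]
    - [0,0,-30,0,0,-2.2]
    - [0,0,-20,0,0,0]
    - [0,0,0,0,0,0]
    - [0,0,0,0,0,0]

```text
t: 24.97
eef_pos: [0.4425, 0.1149, 0.2386]
ee_rot: [-3.142, -0.003, -2.397]
force: [-0.1, -0.2, 0.9]
width: 0.0879
```

```bash
python3 m.py w12 bird_mid:.03
```

```text
24.9667 [0.4425 0.1149 0.2386] [-3.142e+00 -3.000e-03 -2.397e+00] 0.0879 [-0.1 -0.2  0.9]
bird_mid pt 0.97 [324. 274.] [0.4425 0.1175 0.02  ]
bird_mid mask 0.58 [324. 270.] circ [434.5 111.5  34.6] rect [434.3 110.8] [68.  29.8] 42.8
```

>>> move_arm:
  deltas:
    - [0,3,-15,0,0,0]
    - [0,0,-22,0,0,0]
    - [0,0,-18,0,0,0]
    - [0,0,0,0,0,0]
    - [0,0,0,0,0,0]

```text
t: 25.53
eef_pos: [0.4427, 0.1186, 0.1846]
ee_rot: [-3.141, -0.0, -2.396]
force: [0.3, -0.3, 0.7]
width: 0.0877
```

>>> move_arm:
  deltas:
    - [0,0,0,0,0,0]
    - [0,0,0,0,0,0]
    - [0,0,0,0,0,0]
    - [0,0,0,0,0,0]
    - [0,0,0,0,0,0]
  claw: 220
  squeeze: 15

```text
t: 25.95
eef_pos: [0.4426, 0.1186, 0.1847]
ee_rot: [-3.142, 0.001, -2.396]
force: [-0.5, 0.4, 0.5]
width: 0.0595
```

>>> move_arm:
  deltas:
    - [0,0,0,0,0,0]
    - [0,0,0,0,0,0]
    - [0,0,0,0,0,0]
    - [0,0,0,0,0,0]
    - [0,0,0,0,0,0]

```text
t: 26.37
eef_pos: [0.4424, 0.1185, 0.184]
ee_rot: [3.142, -0.0, -2.396]
force: [-0.4, 0.5, -0.6]
width: 0.0299
```

>>> move_arm:
  deltas:
    - [0,0,20,0,0,0]
    - [0,0,30,0,0,0]
    - [0,0,30,0,0,0]
    - [0,10,10,0,0,3]
    - [4,20,0,0,0,4]

```text
t: 26.78
eef_pos: [0.4464, 0.148, 0.277]
ee_rot: [-3.141, 0.004, -2.274]
force: [0.9, -0.3, -1.2]
width: 0.03
```

>>> move_arm:
  deltas:
    - [5,25,0,0,0,4]
    - [5,25,0,0,0,4]
    - [6,23,0,0,0,2.5]
    - [0,0,0,0,0,0]
    - [0,0,0,0,0,0]

```text
t: 27.2
eef_pos: [0.4624, 0.2223, 0.2736]
ee_rot: [3.141, -0.001, -2.09]
force: [-0.6, -0.9, -0.9]
width: 0.03
```

```bash
python3 - <<'E'
from h import *
s,im=snap('wrist'); print(s['t'],s['eef_pos'],s['ee_rot'],s['width'])
def line(P,c): cv2.polylines(im,[np.int32(np.array([proj('wrist',p,s) for p in P])*8)],True,c,1,cv2.LINE_AA,3)
def box(x,y,yaw,l,w,z,c):
    u=np.array([np.cos(yaw),np.sin(yaw)]);v=np.array([-u[1],u[0]])
    line([[*(np.array([x,y])+a*u*l/2+b*v*w/2),z] for a,b in((1,1),(1,-1),(-1,-1),(-1,1))],c)
box(.503,.2915,np.radians(-120),.24,.13,.012,(0,255,0))
cv2.imwrite('pics/w13.png',im[:,:,::-1])
E
```

```text
27.2 [0.46239371 0.22234898 0.27355676] [ 3.14126002e+00 -8.54569108e-04 -2.09003830e+00] 0.03002881532190534
```

View pics/w13.png

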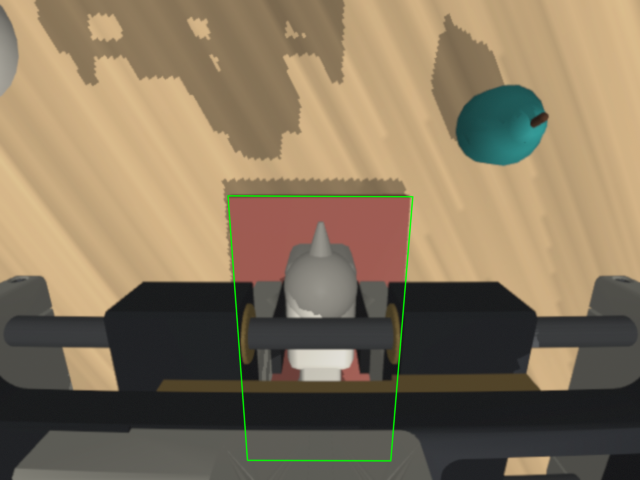

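The bird is aligned over the board's bare end, with the board outline fitting at rows 196 and up. I'll lower it.

>>> move_arm:
  deltas:
    - [0,0,-20,0,0,0]
    - [0,0,-25,0,0,0]
    - [0,0,-15,0,0,0]
    - [0,0,-8,0,0,0]
    - [0,0,0,0,0,0]

```text
t: 27.67
eef_pos: [0.4618, 0.2202, 0.2045]
ee_rot: [3.141, -0.004, -2.092]
force: [0.8, -0.1, -0.1]
width: 0.0296
```

>>> move_arm:
  deltas:
    - [0,0,-4,0,0,0]
    - [0,0,0,0,0,0]
    - [0,0,0,0,0,0]
    - [0,0,0,0,0,0]
    - [0,0,0,0,0,0]

```text
t: 28.08
eef_pos: [0.4626, 0.2216, 0.2028]
ee_rot: [-3.141, 0.001, -2.091]
force: [0.5, 0.1, -1.2]
width: 0.0301
```

>>> move_arm:
  deltas:
    - [0,0,-4,0,0,0]
    - [0,0,-2,0,0,0]
    - [0,0,-1,0,0,0]
    - [0,0,0,0,0,0]
    - [0,0,0,0,0,0]

```text
t: 28.5
eef_pos: [0.4624, 0.2216, 0.1958]
ee_rot: [-3.141, 0.0, -2.09]
force: [-4.6, -0.5, 11.3]
width: 0.0299
```

>>> move_arm:
  deltas:
    - [0,0,0,0,0,0]
    - [0,0,0,0,0,0]
    - [0,0,0,0,0,0]
    - [0,0,0,0,0,0]
    - [0,0,0,0,0,0]
  claw: 0

```text
t: 28.92
eef_pos: [0.4624, 0.2215, 0.1949]
ee_rot: [3.142, -0.0, -2.091]
force: [1.5, 0.5, 0.5]
width: 0.0578
```

>>> move_arm:
  deltas:
    - [0,0,10,0,0,0]
    - [0,0,25,0,0,0]
    - [0,0,35,0,0,0]
    - [0,0,35,0,0,0]
    - [0,0,30,0,0,0]

```text
t: 29.33
eef_pos: [0.4624, 0.2213, 0.3331]
ee_rot: [-3.141, 0.001, -2.091]
force: [0.3, 0.2, 0.5]
width: 0.0864
```

>>> move_arm:
  deltas:
    - [0,-30,0,0,0,0]
    - [0,-38,0,0,0,0]
    - [0,-38,0,0,0,0]
    - [0,-38,0,0,0,0]
    - [0,0,0,0,0,0]

```text
t: 29.75
eef_pos: [0.4611, 0.0729, 0.3307]
ee_rot: [3.141, -0.001, -2.094]
force: [-0.7, 0.5, -0.4]
width: 0.0875
```

```bash
python3 - <<'E'
from h import *
u=np.array([-.5,-.866]);v=np.array([.866,-.5])
s,w=snap('wrist')
for cam in ('side','top','wrist'):
    if cam!='wrist': snap(cam,'f'+cam)
    for n,z in [('bird_mid',.032),('pear_mid',.033),('mushroom_mid',.098),('plinth_mid',.053)]:
        for d in arm.spot_point(n,cam)[:2]:
            p=onplane(cam,d['xy'],z,s)[:2]; e=p-[.503,.2915]
            print(cam,n,round(d['score'],2),p.round(3),'board',(e@u).round(3),(e@v).round(3))
a=cv2.imread('pics/fside.png');b=cv2.imread('pics/ftop.png')
cv2.imwrite('pics/f.png',np.hstack([cv2.resize(a[150:420,170:490],None,fx=1.5,fy=1.5)[:400],cv2.resize(b[190:350,90:210+60],(300,400))[:400]])[:, :800])
E
```

```text
side bird_mid 0.72 [0.455 0.23 ] board 0.078 -0.011
side pear_mid 0.75 [0.319 0.213] board 0.16 -0.12
side mushroom_mid 0.86 [ 0.534 -0.34 ] board 0.531 0.343
side plinth_mid 0.64 [ 0.519 -0.348] board 0.546 0.334
top pear_mid 0.91 [ 0.56  -0.184] board 0.383 0.288
top pear_mid 0.73 [0.324 0.202] board 0.167 -0.11
top mushroom_mid 0.94 [ 0.524 -0.344] board 0.54 0.336
top mushroom_mid 0.15 [ 0.555 -0.172] board 0.375 0.276
top plinth_mid 0.92 [ 0.527 -0.346] board 0.54 0.339
wrist bird_mid 0.64 [0.463 0.221] board 0.081 0.0
wrist pear_mid 0.7 [ 0.565 -0.184] board 0.381 0.291
wrist pear_mid 0.69 [0.319 0.199] board 0.172 -0.113
```

View pics/f.png

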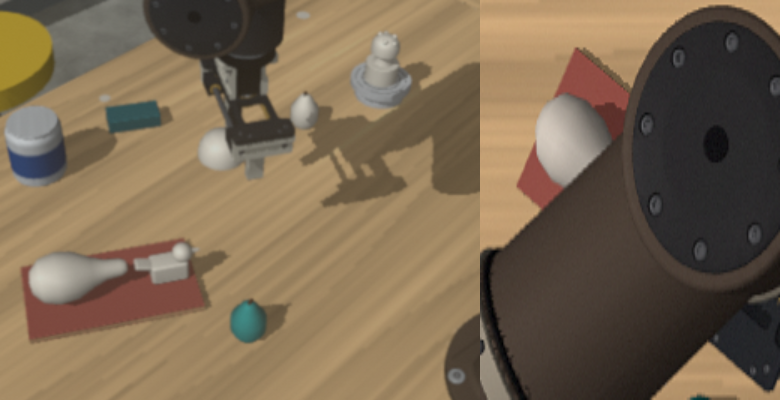

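The side view shows the bird upright on the bare end with a gap to the neck. The pear is upright between dome and turntable, the mushroom is on the plinth on the wheel, and the tin and sanding block look untouched. The gripper is high and clear of everything, so I'm handing in.

```bash
python3 -c "
from station import arm
print(arm.get_state()['qd'].round(3)); print(arm.job_done())"
```

```text
[-0.004 -0.002 -0.003 -0.001  0.001  0.001]
the job is handed in; nothing more can be done
None
```

All four casts are standing upright where you asked and let go, and I handed the job in at about 30 s of the 112 s allowed. The hand-in gave no verdict.

- **Plinth and mushroom:** I put the plinth on the turntable first, then the mushroom on the plinth. The last top-camera readings put both within about 4 mm of my turntable centre, (0.526, -0.347). The side camera put the mushroom about 11 mm off, close to the 12 mm limit, but its readings on standing things were rougher throughout.
- **Pear:** It reads (0.560 to 0.565, -0.184), against a computed midpoint of (0.564, -0.185).
- **Bird:** The wrist camera puts it at x = 81 mm, y = 0 on the board. I aimed for x = 80 rather than 75 to keep its tail clear of the gourd's neck. The side camera disagreed on y by 11 mm. The last top view of the bird was blocked by the arm.
- **Bystanders:** The arm never worked near the tin, cup or sanding block, and I did not touch the turquoise pear. The last side picture showed the tin and sanding block in place. The cup was out of that crop, so I did not check it at the end.

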